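Push a test plate out over the ledge's end, ready for the specimen clamp

TASK

Push the blue test plate up flat against the back rail of the ledge and along it, towards the orange clamp, until the whole yellow band at its leading end, and no more, sticks out past the end of the ledge. The plate is only pushed with the fingertips: do not lift or tip it, leave it lying flat along the rail, and leave the jar, the screwdriver and the brass weight where they are.

Things in the scene. Friction and masses are not known exactly. Their poses are not given: they have to be found in the camera images.
- plate: Loose flat test plate, 96 mm (its x) by 150 mm (its y) by 6 mm thick, about 0.2 kg, lying on the ledge's deck, up to 30 mm clear of the rail and slightly skewed; it stops where a push leaves it. Blue, with a yellow band 40 mm wide across each end (+y and -y, both alike). Origin: centre of its underside. Too wide to grip across. In place against the rail its origin is at x = +25 mm of the ledge.
- ledge: Fixed white ledge, grey deck 170 mm (its x) by 300 mm (its y), deck top 60 mm above the origin (centre of its underside, on the bench). A dark back rail, 14 mm high above the deck, runs along the deck's +x edge (away from the robot), inner face at x = +73 mm; other edges open. The deck ends at y = +150 and -150 mm; with a band just overhanging, the plate's origin is at y = +115 or -115 mm.
- clamp: Fixed orange specimen clamp on the bench, about 175 mm (its x) by 75 mm (its y) by 175 mm high, black handwheel on top; origin: underside, below the handwheel. It stands about 275 mm from the ledge's centre, beyond either the ledge's +y or its -y end: the plate must overhang the end on the clamp's side (same sign of y in the ledge's frame).
- tray: Fixed grey open tray with small coupons, 150 mm (its x) by 85 mm (its y) by 35 mm high, on the bench beyond the ledge's other end. Origin: centre of its underside. Not part of the job.
- jar: Amber jar with a white cap, 48 mm diameter, 75 mm high, upright and loose on the bench on the robot's side of the ledge. Origin: centre of its underside. Leave alone.
- driver: Screwdriver with a red handle, 160 mm long along its x, lying loose on the bench on the robot's side of the ledge. Origin: near its middle, on the bench. Leave alone.
- weight: Brass knob weight, 42 mm diameter, 45 mm high, loose on the bench behind the rail. Origin: centre of its underside. Leave alone.
Mind the look-alikes: they are no part of the job. Leave any pink or turquoise look-alike of the plate alone.

How it is judged:
By the outcome, as a careful person would: the job done as asked, in the order asked, and still so for the second after the job is handed in, with the robot touching nothing.
It also fails if it takes over 72 s, if anything falls off the work surface, if the arm or the gripper's body presses on something with over 40 N, if the wrist force passes 120 N, or if a joint passes its speed limit or range.

ROBOT

A 6-joint arm with a two-finger parallel gripper is mounted at the origin on the work surface. World frame = base frame: x ahead of the robot, y to its left, z up, the work surface at z = 0. Lengths are in mm, angles in rad, forces in N, time in s.
With the tool pointing down it reaches from about 350 to 875 mm from the base axis. Payload 4.2 kg.
Tool frame: the origin (TCP) lies midway between the tips of the shut fingers; the grasp point (between the pads) lies 19 mm behind it (arm.grasp_offset is the distance from the TCP to the grasp point, in mm); z points along the fingers, y is the direction in which the jaws open and shut (so a half turn about z gives the same grasp; the last joint's range is limited). The gripper opens to 85 mm and grips with 20 to 120 N. Pads are 22 mm wide; open, the fingers measure 114 mm over their backs; the gripper's body (76 mm by 85 mm) begins 54 mm behind the grasp point. The pads swing forward as they close: fully open they stand 13 mm farther back than shut.
Start: joints at [-0.963, 0.385, 0.008, 0, -1.194, -0.259], TCP at [213.621, -587.337, 231.312] pointing down, gripper open.
Joint ranges: [-3.14, 3.14], [-1.21, 2.06], [-1.07, 1.41], [-3.16, 2.05], [-2.99, -0.16], [-3.1, 3.1]. Speed limits (rad/s): [2.79, 2.79, 3.14, 3.14, 3.14, 3.14].

INTERFACE

Orientations are given as a unit quaternion [x, y, z, w].
In Python, from bench import arm gives the robot as it stands.
- The arm moves only by the tool move_arm, never from a script. Its argument "moves" is a list of rows, each an object with "gripper": the gripper's target within -1 to 1 (fully open at 1, half-way at 0, shut at -1); "xyz": the shift along the tool's x, y, z in cm, a list of three; "angular": the turn, a rotation vector about the tool's x, y, z in rad, a list of three. In form: [{"gripper": gripper, "xyz": [dx, dy, dz], "angular": [wx, wy, wz]}, ...]. A call has 1 to 10 rows; each row is the pose to reach, as a shift and turn from the pose commanded when the call began, along the tool's axes at that moment; what a row does not reach only later rows make up. A row lasts 1/8 s, in which the tool goes at most 62.5 mm and 10.7 degrees, less where a joint would pass 70% of its speed; a pose out of reach is approached as far as the arm can. A call with a gripper value outside its range is refused whole. The fingers move at their own pace and stop on an object; the grip force is fixed at half the most. Time passes only in rows, so rows that repeat a pose let the fingers close. It gives the time, the measured TCP pose, the force and the opening at its end, in the units of the state.
- arm.read_state(): the state, without advancing time (a new reading comes with each control period).
- arm.get_image(name): name is "scene" or "side" or "wrist"; returns (picture, depth): 400x640x3 uint8, blue, green, red; 400x640 float32, mm along the optical axis (not along the pixel's ray), 0 where there is no reading.
- arm.get_calibration(name): a dict with "camera_matrix" (3x3 intrinsics, pixels), "R" (3x3) and "t" (3): a world point X has camera coordinates R X + t. Camera axes: x right, y down, z forward; pixel columns grow to the right and rows downward; lengths in mm; the calibration is good to about 2 mm. The wrist camera is an equidistant fisheye: a pixel r from the principal point sees the ray r / f radians off the axis. A picture is of the moment at which its call begins: read the wrist's pose just before it. get_calibration takes no time and is no camera call; for the wrist camera it gives the pose at the moment of the call.
- arm.job_done(): hands the job in, once; it reports no verdict.
The state is a dict: "clock": time; "joints": joint angles; "joint_vel": joint speeds; "joint_efforts": joint torques, N m; "position": TCP position; "ee_rot": TCP orientation; "contact_force": force on the tool from outside, world axes, zero at the start; "wrist_torque": the same for the moment, N m; "gripper_width": finger opening in mm.
Only numpy, scipy, OpenCV 4.12 (cv2) and the standard library are available. Lean on these libraries where they do the work, as an engineer would, in place of code of your own. Each camera call takes 0.05 s, during which the arm holds its last target. There are 200 camera calls.

## Working session

There is one attempt and no reset: what is moved stays moved. The work goes in short steps, Python scripts to look and compute and a tool call to move; the robot and the scene stay as the last step left them, time stands still between calls to the robot, and variables do not carry over. Pictures are saved under pics/ and viewed, about 8 in all and at most 12, crops included, and the job is handed in when it is done.

Besides the shell and the picture viewer there is one more tool, called after "Call:" as name(argument=value, ...), one argument or row to a line, values as JSON. move_arm: Moves the arm, as the interface text tells. Its arguments: {"type":"object","properties":{"moves":{"type":"array","items":{"type":"object","properties":{"gripper":{"type":"number"},"xyz":{"type":"array","items":{"type":"number"}},"angular":{"type":"array","items":{"type":"number"}}}}}},"required":["moves"]}

```bash
mkdir -p pics; ls
python3 - <<'E'
from bench import arm
import cv2
for n in("scene","side"):
    im,d=arm.get_image(n); cv2.imwrite(f"pics/{n}0.png",im)
    import numpy as np; np.save(f"pics/{n}0.npy",d)
    c=arm.get_calibration(n); print(n,c["camera_matrix"],c["R"],c["t"])
s=arm.read_state(); print(s)
E
```

```text
pics
scene [[381.06822212   0.         317.72175881]
 [  0.         381.06822212 193.41427192]
 [  0.           0.           1.        ]] [[ 0.49456314  0.86910331  0.00816899]
 [ 0.70649115 -0.39651872 -0.58621085]
 [-0.50623863  0.2956896  -0.81011734]] [-265.92038956 -319.44228199 1271.88508565]
side [[508.22028203   0.         316.74310421]
 [  0.         508.22028203 198.20708606]
 [  0.           0.           1.        ]] [[-0.88625747 -0.46313921  0.00705507]
 [-0.27233614  0.50869759 -0.81673728]
 [ 0.37467416 -0.72576087 -0.57696658]] [ 484.26074633  199.06952711 1137.01619987]
{'clock': 0.1, 'joints': array([-9.63390096e-01,  3.85462038e-01,  6.78116708e-03, -3.76427067e-04,
       -1.19400976e+00, -2.58599376e-01]), 'joint_vel': array([ 4.37098044e-04, -5.67814298e-05,  2.14527185e-03,  2.45049150e-03,
       -8.03807364e-04,  1.09744362e-03]), 'joint_efforts': array([ 2.27269520e-04, -3.93320346e+01,  1.88930190e+01,  4.19795126e+00,
       -2.58536878e-03,  2.13551566e-06]), 'position': array([ 213.43904259, -586.88280577,  230.35761564]), 'ee_rot': array([-1.73452202e-01,  9.84841818e-01,  9.33143789e-04, -2.38623152e-04]), 'contact_force': array([ 0.33234699, -0.60677922,  0.47268787]), 'wrist_torque': array([-0.02453478,  0.02013697, -0.00386239]), 'gripper_width': 85.68374179226447}
```

View pics/scene0.png

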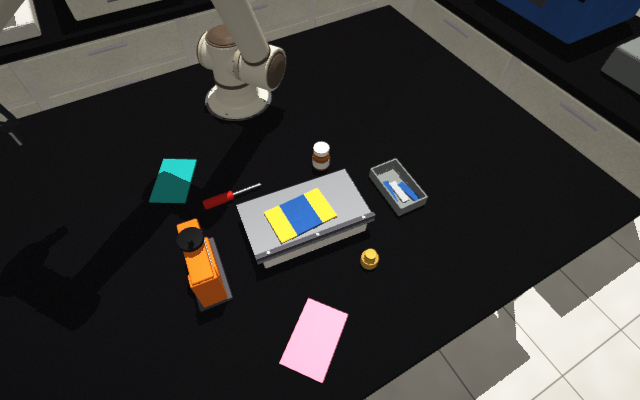

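View pics/side0.png

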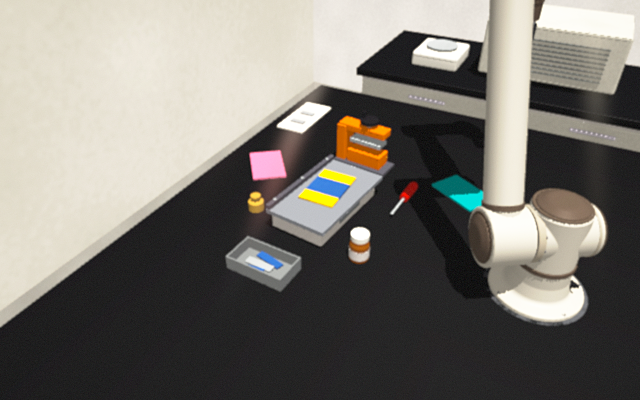

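Scene: plate at about (300,215) on the ledge, clamp on the left at (205,265), rail on the lower edge from (261,260) to (373,214), tray on the right. The side view agrees: plate at (327,188), clamp at (365,140).

```bash
cat > h.py <<'E'
import numpy as np,cv2
from bench import arm
def world(n,uv,d=None,z=None,c=None):
    """pixels -> world, by depth or by casting onto height z"""
    c=c or arm.get_calibration(n); K=c["camera_matrix"];R=np.array(c["R"]);t=np.array(c["t"])
    uv=np.atleast_2d(np.asarray(uv,float)); p=(uv-[K[0][2],K[1][2]])/K[0][0]
    if n=="wrist":
        r=np.linalg.norm(p,axis=1,keepdims=True)+1e-12
        ray=np.hstack([p/r*np.sin(r),np.cos(r)])
    else: ray=np.hstack([p,np.ones((len(p),1))])
    o=-R.T@t
    if d is not None: return (ray/ray[:,2:]*np.asarray(d).reshape(-1,1)-t)@R
    w=ray@R; return o+w*((z-o[2])/w[:,2:])
def masks(im):
    h=cv2.cvtColor(im,cv2.COLOR_BGR2HSV)
    y=cv2.inRange(h,(24,120,90),(36,255,255)); b=cv2.inRange(h,(100,120,60),(122,255,255))
    o=cv2.inRange(h,(5,180,120),(17,255,255))
    return y,b,o
def biggest(m):
    cs=cv2.findContours(m,cv2.RETR_EXTERNAL,cv2.CHAIN_APPROX_NONE)[0]
    return max(cs,key=cv2.contourArea)
E
cat > m0.py <<'E'
from h import *
for n in("scene","side"):
    im=cv2.imread(f"pics/{n}0.png"); D=np.load(f"pics/{n}0.npy")
    y,b,o=masks(im)
    box=np.zeros_like(y); 
    if n=="scene": box[170:265,235:375]=255
    else: box[150:245,265:385]=255
    m=cv2.morphologyEx((y|b)&box,cv2.MORPH_CLOSE,np.ones((3,3)))
    c=biggest(m); 
    V,U=np.nonzero(cv2.drawContours(np.zeros_like(m),[c],-1,255,-1))
    W=world(n,np.c_[U,V],D[V,U]); print(n,"plate z med",np.median(W[:,2]))
    w=world(n,c[:,0],z=66.).astype(np.float32)[:,:2]
    r=cv2.minAreaRect(w); print("plate",r,cv2.boxPoints(r).round(1).tolist())
    for k,mm in(("blue",b&box),("orange",o)):
        cc=biggest(mm); V,U=np.nonzero(cv2.drawContours(np.zeros_like(m),[cc],-1,255,-1))
        W=world(n,np.c_[U,V],D[V,U]); print(k,np.median(W,0).round(1))
    V,U=np.mgrid[0:400,0:640]; W=world(n,np.c_[U.ravel(),V.ravel()],D.ravel())
    # deck+plate: height window
    for lo,hi in((50,70),):
        mk=((W[:,2]>lo)&(W[:,2]<hi)).reshape(400,640).astype(np.uint8)*255
        mk=cv2.morphologyEx(mk,cv2.MORPH_OPEN,np.ones((3,3)))&cv2.dilate(box,np.ones((11,11)))
        c=biggest(mk); X=world(n,c[:,0],z=60.).astype(np.float32)[:,:2]
        r=cv2.minAreaRect(X); print("deck",r,cv2.boxPoints(r).round(1).tolist())
    mk=((W[:,2]>68)&(W[:,2]<82)).reshape(400,640)&(box>0)
    P=W.reshape(400,640,3)[mk]; l=cv2.fitLine(P[:,:2].astype(np.float32),cv2.DIST_HUBER,0,.01,.01).ravel(); print("rail",l,len(P),np.median(P[:,2]))
E
python3 m0.py
```

```text
scene plate z med 65.89532075589268Traceback (most recent call last):
  File "m0.py", line 13, in <module>
    r=cv2.minAreaRect(w); print("plate",r,cv2.boxPoints(r).round(1).tolist())
cv2.error: OpenCV(4.12.0) /io/opencv/modules/imgproc/src/convhull.cpp:143: error: (-215:Assertion failed) total >= 0 && (depth == CV_32F || depth == CV_32S) in function 'convexHull'
```

```bash
sed -i 's/minAreaRect(\(.\))/minAreaRect(np.ascontiguousarray(\1))/; s/fitLine(P\[:,:2\].astype(np.float32)/fitLine(np.ascontiguousarray(P[:,:2],np.float32)/' m0.py; python3 m0.py
```

```text
scene plate z med 65.89532075589268
plate ((546.3626708984375, -54.757781982421875), (97.83171081542969, 150.49403381347656), 0.27484798431396484) [[497.1000061035156, 20.299999237060547], [497.79998779296875, -130.1999969482422], [595.5999755859375, -129.8000030517578], [594.9000244140625, 20.700000762939453]]
blue [548.3 -54.9  65.9]
orange [ 618.  -309.2  124.8]
deck ((531.7230834960938, -40.13188171386719), (299.8233947753906, 149.74801635742188), 83.66278839111328) [[440.79998779296875, -180.89999389648438], [589.5999755859375, -197.39999389648438], [622.7000122070312, 100.5999984741211], [473.8999938964844, 117.0999984741211]]
rail [ 1.1204432e-01  9.9370319e-01  6.1901776e+02 -5.5108166e+01] 827 73.13786230333896
side plate z med 65.80649685671813
plate ((543.051513671875, -54.09349822998047), (96.63494110107422, 153.47421264648438), 0.40208402276039124) [[494.20001220703125, 22.299999237060547], [495.29998779296875, -131.1999969482422], [591.9000244140625, -130.5], [590.7999877929688, 23.0]]
blue [541.3 -55.4  65.9]
orange [ 558.1 -287.9   55.4]
deck ((535.9114990234375, -33.95091247558594), (311.8634338378906, 176.90365600585938), 83.3350601196289) [[430.0, -178.60000610351562], [605.7000122070312, -199.10000610351562], [641.9000244140625, 110.69999694824219], [466.20001220703125, 131.1999969482422]]
rail [  0.79960155  -0.6005309  459.84167     46.84744   ] 684 73.08008428415451
```

Call:
move_arm(
  moves=[
    {"gripper":-1,"xyz":[0,0,-6],"angular":[0,0,0]},
    {"gripper":-1,"xyz":[-4,4.4,-7],"angular":[0,0,0.06]},
    {"gripper":-1,"xyz":[-8,8.7,-7],"angular":[0,0,0.12]},
    {"gripper":-1,"xyz":[-12,13,-7],"angular":[0,0,0.18]},
    {"gripper":-1,"xyz":[-16,17.4,-7],"angular":[0,0,0.24]},
    {"gripper":-1,"xyz":[-20,21.8,-7],"angular":[0,0,0.3]},
    {"gripper":-1,"xyz":[-24,26.2,-7],"angular":[0,0,0.36]},
    {"gripper":-1,"xyz":[-28,30.5,-7],"angular":[0,0,0.42]},
    {"gripper":-1,"xyz":[-32,34.9,-7],"angular":[0,0,0.46]},
    {"gripper":-1,"xyz":[-36,39.2,-7],"angular":[0,0,0.46]},
  ],
)

```text
clock: 1.35
position: [418.0, -94.0, 301.3]
ee_rot: [0.056, 0.998, 0.0, 0.0]
contact_force: [0.2, -0.2, -0.3]
gripper_width: 0.2
```

Call:
move_arm(
  moves=[
    {"gripper":-1,"xyz":[0,0,0],"angular":[0,0,0]},
    {"gripper":-1,"xyz":[0,0,0],"angular":[0,0,0]},
  ],
)

```text
clock: 1.6
position: [417.6, -95.8, 301.0]
ee_rot: [0.055, 0.998, -0.0, -0.001]
contact_force: [-0.3, -0.3, -0.1]
gripper_width: -0.5
```

Run:
```python
from h import *
s=arm.read_state(); print(s["clock"],s["position"].round(1),s["ee_rot"].round(4),s["gripper_width"],s["joints"].round(2))
c=arm.get_calibration("wrist"); im,d=arm.get_image("wrist"); cv2.imwrite("pics/w1.png",im); np.savez("pics/w1.npz",d=d,K=c["camera_matrix"],R=c["R"],t=c["t"])
print(c["camera_matrix"][0],-np.array(c["R"]).T@c["t"])
```

```text
1.6 [417.6 -95.8 301. ] [ 5.520e-02  9.985e-01 -1.000e-04 -5.000e-04] -0.5276723529965521 [ 0.16 -0.01 -0.31 -0.   -1.27 -1.84]
[309.70691629   0.         318.24992058] [349.81168726 -88.01963542 443.93159895]
```

View pics/w1.png

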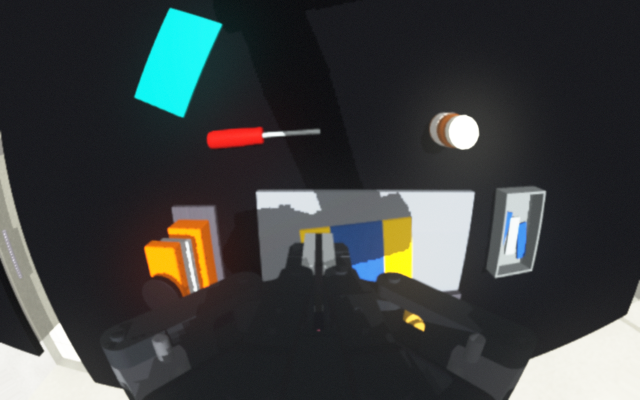

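Wrist view: deck near corners at about (257,191) and (474,191), plate near edge from about (300,230) to (411,218), partly hidden by the fingers. The clamp is on the left.

```bash
cat > m1.py <<'E'
from h import *
import sys
f=np.load(sys.argv[1]+".npz"); im=cv2.imread(sys.argv[1]+".png"); c=dict(camera_matrix=f["K"],R=f["R"],t=f["t"]); d=f["d"]
V,U=np.mgrid[0:400,0:640]; W=world("wrist",np.c_[U.ravel(),V.ravel()],d.ravel(),c=c).reshape(400,640,3)
deck=(abs(W[...,2]-61)<8)&(abs(W[...,0]-540)<130)&(abs(W[...,1]+40)<190)
print("deck z",np.median(W[deck][:,2]))
m=cv2.morphologyEx(deck.astype(np.uint8)*255,cv2.MORPH_OPEN,np.ones((3,3)))
def line(P): 
    l=cv2.fitLine(np.ascontiguousarray(P,np.float32),cv2.DIST_HUBER,0,.01,.01).ravel(); return l
k=world("wrist",biggest(m)[:,0],z=60.,c=c)[:,:2]
ax=np.array([.994,-.111]); ay=np.array([.111,.994])
q=k@np.c_[ax,ay]; lo,hi=np.percentile(q[:,0],1),0
for it in range(2):
    q=k@np.c_[ax,ay]; x0,y0,y1=q[:,0].min(),q[:,1].min(),q[:,1].max()
    mid=(y0+y1)/2
    near=k[(q[:,0]<x0+8)&(abs(q[:,1]-mid)<130)]; l=line(near); v=l[:2]*np.sign(l[1]); ay=v; ax=np.array([v[1],-v[0]])
q=k@np.c_[ax,ay]; xn=np.median(near@ax); s=(q[:,0]>xn+12)&(q[:,0]<xn+70)
e0=np.median(q[s&(q[:,1]<mid-100),1]); e1=np.median(q[s&(q[:,1]>mid+100),1])
print("ledge yaw",np.degrees(np.arctan2(-ay[0],ay[1])),"near edge",xn,"ends",e0,e1,"len",e1-e0)
C=ax*(xn+85)+ay*(e0+e1)/2; print("ledge C",C)
h=cv2.cvtColor(im,cv2.COLOR_BGR2HSV)
col=(h[...,1]>100)&(h[...,2]>40)&deck&(((h[...,0]>15)&(h[...,0]<36))|((h[...,0]>100)&(h[...,0]<125)))
mm=cv2.morphologyEx(col.astype(np.uint8)*255,cv2.MORPH_OPEN,np.ones((3,3)))
V,U=np.nonzero(mm); P=(world("wrist",np.c_[U,V],z=66.,c=c)[:,:2]-C)@np.c_[ax,ay]
print("plate z",np.median(W[mm>0][:,2]))
hull=cv2.convexHull(np.ascontiguousarray(P,np.float32))[:,0]; print("plate hull in ledge frame",cv2.approxPolyDP(hull,2.5,True)[:,0].round(1).tolist())
E
python3 m1.py pics/w1
```

```text
deck z 60.489819298901246
ledge yaw -6.1668453 near edge 455.31902076364725 ends -131.28748337032002 167.00317291545807 len 298.2906562857781
ledge C [539.11070982 -40.28875938]
plate z 66.15710237805685
plate hull in ledge frame [[40.20000076293945, 64.69999694824219], [-50.5, 53.400001525878906], [-33.70000076293945, -94.0], [-16.5, -91.80000305175781], [40.0, -10.199999809265137], [44.099998474121094, 11.600000381469727]]
```

Call:
move_arm(
  moves=[
    {"gripper":-1,"xyz":[-2.5,3.5,4],"angular":[0,0,0]},
    {"gripper":-1,"xyz":[-4.4,6.3,8],"angular":[0,0,0]},
    {"gripper":-1,"xyz":[-4.4,6.3,13],"angular":[0,0,0]},
    {"gripper":-1,"xyz":[-4.4,6.3,18],"angular":[0,0,0]},
    {"gripper":-1,"xyz":[-4.4,6.3,21.5],"angular":[0,0,0]},
    {"gripper":-1,"xyz":[-4.4,6.3,23],"angular":[0,0,0]},
    {"gripper":-1,"xyz":[-4.4,6.3,23.4],"angular":[0,0,0]},
    {"gripper":-1,"xyz":[-4.4,6.3,23.7],"angular":[0,0,0]},
    {"gripper":-1,"xyz":[-4.4,6.3,23.8],"angular":[0,0,0]},
    {"gripper":-1,"xyz":[-4.4,6.3,23.8],"angular":[0,0,0]},
  ],
)

```text
clock: 2.9
position: [469.0, -38.2, 63.9]
ee_rot: [0.056, 0.998, 0.0, 0.001]
contact_force: [-0.6, -0.7, -0.3]
gripper_width: -0.2
```

Call:
move_arm(
  moves=[
    {"gripper":-1,"xyz":[-0.6,0,0.1],"angular":[0,0,0]},
    {"gripper":-1,"xyz":[-1.1,0,0.1],"angular":[0,0,0]},
    {"gripper":-1,"xyz":[-1.5,0,0.1],"angular":[0,0,0]},
    {"gripper":-1,"xyz":[-1.8,0,0.1],"angular":[0,0,0]},
    {"gripper":-1,"xyz":[-2.1,0,0.1],"angular":[0,0,0]},
    {"gripper":-1,"xyz":[-2.4,0,0.1],"angular":[0,0,0]},
    {"gripper":-1,"xyz":[-2.6,0,0.1],"angular":[0,0,0]},
    {"gripper":-1,"xyz":[-2.8,0,0.1],"angular":[0,0,0]},
    {"gripper":-1,"xyz":[-3.0,0,0.1],"angular":[0,0,0]},
    {"gripper":-1,"xyz":[-3.0,0,0.1],"angular":[0,0,0]},
  ],
)

```text
clock: 4.15
position: [498.9, -41.5, 62.4]
ee_rot: [0.056, 0.998, 0.0, 0.0]
contact_force: [-1.0, 0.7, 0.7]
gripper_width: 0.2
```

```bash
cat > look.py <<'E'
from h import *
import sys
C=np.array([540,-40.7]); a=np.radians(-6.2); ax=np.array([np.cos(a),np.sin(a)]); ay=np.array([-ax[1],ax[0]])
s=arm.read_state(); p=s["position"]; print(s["clock"],"tcp ledge",((p[:2]-C)@np.c_[ax,ay]).round(1),p[2].round(1),"F",s["contact_force"].round(1))
for n in sys.argv[2:]:
    im,D=arm.get_image(n); cv2.imwrite(f"pics/{n}{sys.argv[1]}.png",im)
    y,b,o=masks(im); V,U=np.mgrid[0:400,0:640]; W=world(n,np.c_[U.ravel(),V.ravel()],D.ravel())
    L=np.c_[(W[:,:2]-C)@np.c_[ax,ay],W[:,2]].reshape(400,640,3)
    ok=(abs(L[...,0])<95)&(abs(L[...,1])<215)&(abs(L[...,2]-65)<8)
    m=cv2.morphologyEx((y|b)&(ok*255).astype(np.uint8),cv2.MORPH_CLOSE,np.ones((3,3)))
    pts=np.vstack([c[:,0] for c in cv2.findContours(m,0,cv2.CHAIN_APPROX_NONE)[0] if cv2.contourArea(c)>30])
    P=((world(n,pts,z=66.)[:,:2]-C)@np.c_[ax,ay]).astype(np.float32); r=cv2.minAreaRect(np.ascontiguousarray(P))
    print(n,"plate ledge",np.round(r[0],1),np.round(r[1],1),round(r[2],2),"z",np.median(L[...,2][m>0]).round(1),cv2.boxPoints(r).round(1).tolist())
    mb=b&(ok*255).astype(np.uint8); print(" blue centroid",((world(n,np.argwhere(mb)[:,::-1],z=66.)[:,:2]-C)@np.c_[ax,ay]).mean(0).round(1))
E
python3 look.py 2 scene side
```

```text
4.15 tcp ledge [-40.8  -5.2] 62.4 F [-1.   0.7  0.7]
scene plate ledge [19.   4.1] [ 97.8 110.4] 5.24 z 65.8 [[-34.79999923706055, 54.599998474121094], [-24.700000762939453, -55.29999923706055], [72.69999694824219, -46.400001525878906], [62.599998474121094, 63.5]]
 blue centroid [ 21.6 -14.6]
side plate ledge [ 17.4 -12.6] [ 96.  151.6] 5.84 z 65.7 [[-38.099998474121094, 57.900001525878906], [-22.600000381469727, -92.9000015258789], [72.9000015258789, -83.19999694824219], [57.5, 67.69999694824219]]
 blue centroid [ 23.4 -11.9]
```

Call:
move_arm(
  moves=[
    {"gripper":-1,"xyz":[-0.15,0,0],"angular":[0,0,0]},
    {"gripper":-1,"xyz":[-0.3,0,0],"angular":[0,0,0]},
    {"gripper":-1,"xyz":[-0.4,0,0],"angular":[0,0,0]},
    {"gripper":-1,"xyz":[-0.5,0,0],"angular":[0,0,0]},
    {"gripper":-1,"xyz":[-0.6,0,0],"angular":[0,0,0]},
    {"gripper":-1,"xyz":[-0.6,0,0],"angular":[0,0,0]},
  ],
)

```text
clock: 5.0
position: [504.8, -42.2, 62.3]
ee_rot: [0.056, 0.998, 0.0, 0.0]
contact_force: [-0.4, 0.8, -0.9]
gripper_width: 0.2
```

```bash
python3 look.py 3 side
```

```text
5.0 tcp ledge [-34.9  -5.3] 62.3 F [-0.4  0.8 -0.9]
side plate ledge [ 22.6 -15. ] [148.4 101. ] 89.7 z 65.7 [[-28.299999237060547, -88.9000015258789], [72.69999694824219, -89.4000015258789], [73.5, 59.0], [-27.600000381469727, 59.5]]
 blue centroid [ 29.5 -13.6]
```

Call:
move_arm(
  moves=[
    {"gripper":-1,"xyz":[-0.1,0,0],"angular":[0,0,0]},
    {"gripper":-1,"xyz":[-0.2,0,0],"angular":[0,0,0]},
    {"gripper":-1,"xyz":[-0.2,0,0],"angular":[0,0,0]},
  ],
)

```text
clock: 5.42
position: [506.5, -42.4, 62.3]
ee_rot: [0.056, 0.998, -0.0, -0.0]
contact_force: [-2.1, 0.4, 0.6]
gripper_width: -0.3
```

Call:
move_arm(
  moves=[
    {"gripper":-1,"xyz":[-0.1,0,0],"angular":[0,0,0]},
    {"gripper":-1,"xyz":[-0.2,0,0],"angular":[0,0,0]},
    {"gripper":-1,"xyz":[-0.2,0,0],"angular":[0,0,0]},
  ],
)

```text
clock: 5.8
position: [506.6, -42.7, 62.1]
ee_rot: [0.056, 0.998, -0.0, -0.002]
contact_force: [-5.4, 3.1, 3.4]
gripper_width: -0.0
```

Call:
move_arm(
  moves=[
    {"gripper":-1,"xyz":[1,0,0],"angular":[0,0,0]},
    {"gripper":-1,"xyz":[2,0,-2],"angular":[0,0,0]},
    {"gripper":-1,"xyz":[2,3,-5],"angular":[0,0,0]},
    {"gripper":-1,"xyz":[-1,7,-5],"angular":[0,0,0]},
    {"gripper":-1,"xyz":[-5,10,-5],"angular":[0,0,0]},
    {"gripper":-1,"xyz":[-6.1,10.1,-3],"angular":[0,0,0]},
    {"gripper":-1,"xyz":[-6.1,10.1,-1],"angular":[0,0,0]},
    {"gripper":-1,"xyz":[-6.1,10.1,-0.3],"angular":[0,0,0]},
    {"gripper":-1,"xyz":[-6.1,10.1,0],"angular":[0,0,0]},
    {"gripper":-1,"xyz":[-6.1,10.1,0],"angular":[0,0,0]},
  ],
)

```text
clock: 7.05
position: [580.6, 51.0, 63.0]
ee_rot: [0.056, 0.998, 0.0, 0.001]
contact_force: [0.4, -0.0, 0.4]
gripper_width: 0.3
```

```bash
python3 look.py 4 scene side; python3 -c "
from h import *
c=arm.get_calibration('wrist'); im,d=arm.get_image('wrist'); cv2.imwrite('pics/w4.png',im); np.savez('pics/w4.npz',d=d,K=c['camera_matrix'],R=c['R'],t=c['t'])"; python3 m1.py pics/w4
```

```text
7.05 tcp ledge [30.5 95.6] 63.0 F [ 0.4 -0.   0.4]
scene plate ledge [ 23.9 -18.6] [150.2  92.2] 89.89 z 65.9 [[-22.299999237060547, -93.5999984741211], [69.80000305175781, -93.80000305175781], [70.0999984741211, 56.400001525878906], [-22.0, 56.599998474121094]]
 blue centroid [ 25.3 -18.2]
side plate ledge [ 24.2 -18.2] [153.4  99.9] 89.82 z 65.7 [[-26.0, -94.80000305175781], [74.0, -95.0999984741211], [74.4000015258789, 58.29999923706055], [-25.5, 58.599998474121094]]
 blue centroid [ 20.8 -20.3]
deck z 60.660758703263156
ledge yaw -6.4279838 near edge 456.11865792945264 ends -120.24553463985981 169.97319672423197 len 290.2187313640918
ledge C [540.50046261 -35.87303584]
plate z 66.36699334805455
plate hull in ledge frame [[71.0999984741211, -99.5], [74.19999694824219, -97.5], [73.30000305175781, 41.79999923706055], [41.0, 53.099998474121094], [-23.299999237060547, 52.79999923706055], [-22.899999618530273, -98.4000015258789]]
```

View pics/w4.png

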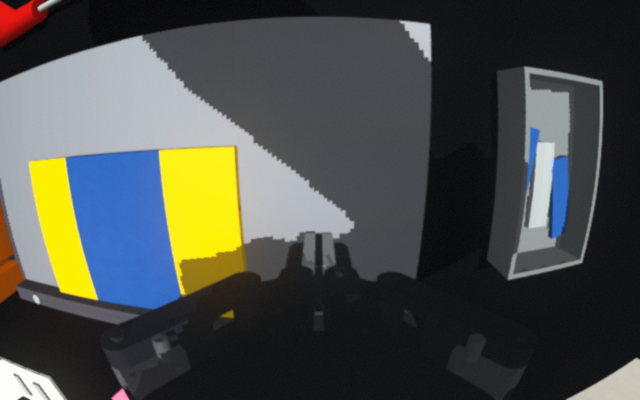

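Plate flush along the rail at y ≈ -18 in the ledge frame, with the finger standing behind its trailing (+y) end.

Call:
move_arm(
  moves=[
    {"gripper":-1,"xyz":[0,-1.4,0],"angular":[0,0,0]},
    {"gripper":-1,"xyz":[0,-2.4,0],"angular":[0,0,0]},
    {"gripper":-1,"xyz":[0,-3.6,0],"angular":[0,0,0]},
    {"gripper":-1,"xyz":[0,-4.8,0],"angular":[0,0,0]},
    {"gripper":-1,"xyz":[0,-6.0,0],"angular":[0,0,0]},
    {"gripper":-1,"xyz":[0,-7.2,0],"angular":[0,0,0]},
    {"gripper":-1,"xyz":[0,-8.4,0],"angular":[0,0,0]},
    {"gripper":-1,"xyz":[0,-9.6,0],"angular":[0,0,0]},
    {"gripper":-1,"xyz":[0,-10.5,0],"angular":[0,0,0]},
    {"gripper":-1,"xyz":[0,-11,0],"angular":[0,0,0]},
  ],
)

```text
clock: 8.45
position: [568.0, -59.0, 62.3]
ee_rot: [0.056, 0.998, 0.0, 0.0]
contact_force: [-0.2, 0.8, 0.2]
gripper_width: 0.1
```

Call:
move_arm(
  moves=[
    {"gripper":-1,"xyz":[0,0,0],"angular":[0,0,0]},
    {"gripper":-1,"xyz":[0,0,0],"angular":[0,0,0]},
  ],
)

```text
clock: 8.7
position: [567.8, -58.4, 62.1]
ee_rot: [0.055, 0.998, -0.0, -0.0]
contact_force: [0.9, -0.2, -0.8]
gripper_width: -0.1
```

```bash
python3 look.py 5 scene side; python3 -c "
from h import *
c=arm.get_calibration('wrist'); im,d=arm.get_image('wrist'); cv2.imwrite('pics/w5.png',im); np.savez('pics/w5.npz',d=d,K=c['camera_matrix'],R=c['R'],t=c['t'])"
```

```text
8.7 tcp ledge [ 29.5 -14.6] 62.1 F [ 0.9 -0.2 -0.8]
scene plate ledge [ 25.6 -99.9] [144.3  96. ] 89.69 z 65.8 [[-22.799999237060547, -171.8000030517578], [73.19999694824219, -172.3000030517578], [74.0, -28.0], [-22.0, -27.5]]
 blue centroid [ 25. -97.]
side plate ledge [ 21.9 -95.5] [ 97.9 151.1] 0.36 z 65.8 [[-27.600000381469727, -20.299999237060547], [-26.600000381469727, -171.3000030517578], [71.30000305175781, -170.6999969482422], [70.4000015258789, -19.600000381469727]]
 blue centroid [ 13.7 -98.8]
```

View pics/w5.png

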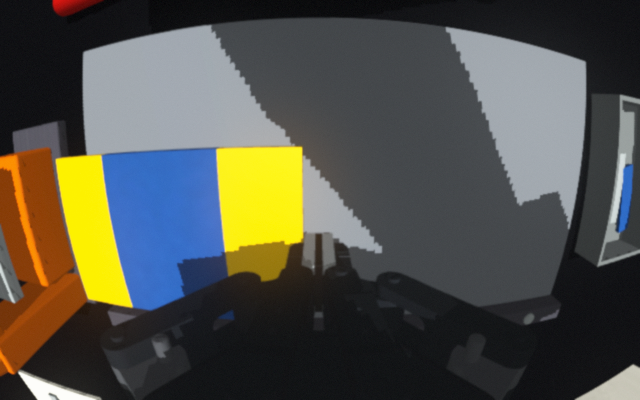

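Wrist view: the plate is still flush. The leading blue/yellow boundary is at (103,156)–(130,305), and the deck's end runs from (84,55) to (88,150). I'll measure the gap between the two in this one view.

```bash
cat > m2.py <<'E'
from h import *
import sys
f=np.load(sys.argv[1]+".npz"); im=cv2.imread(sys.argv[1]+".png"); c=dict(camera_matrix=f["K"],R=f["R"],t=f["t"])
C=np.array([540,-40.7]); a=np.radians(-6.2); ax=np.array([np.cos(a),np.sin(a)]); ay=np.array([-ax[1],ax[0]])
L=lambda uv,z:(world("wrist",uv,z=z,c=c)[:,:2]-C)@np.c_[ax,ay]
h=cv2.cvtColor(im,cv2.COLOR_BGR2HSV); y,b,o=masks(im); g=cv2.cvtColor(im,cv2.COLOR_BGR2GRAY)
deck=(g>45)&(h[...,1]<60)
def fit(name,uv,z,xr):
    p=L(np.array(uv,float),z); p=p[(p[:,0]>xr[0])&(p[:,0]<xr[1])]
    p=p[abs(p[:,1]-np.median(p[:,1]))<4]
    k=np.polyfit(p[:,0],p[:,1],1); print(name,len(p),"y@x=-30 %.2f  y@x=25 %.2f slope %.4f"%(np.polyval(k,-30),np.polyval(k,25),k[0])); return k
rows=range(20,320)
E=[];F=[];B=[];T=[];S=[]
V,U=np.mgrid[0:400,0:640]; P=L(np.c_[U.ravel(),V.ravel()],60.).reshape(400,640,2)
for v in rows:
    w=np.nonzero(deck[v]&(abs(P[v,:,1])<165)&(abs(P[v,:,0])<85))[0]
    if len(w): E.append((w[0]-.5,v)); F.append((w[-1]+.5,v))
    w=np.nonzero(b[v]&(abs(P[v,:,1])<200))[0]
    if len(w)>40: B.append((w[0]-.5,v)); S.append((w[-1]+.5,v))
    w=np.nonzero(y[v]&(abs(P[v,:,1])<220))[0]
    if len(w)>20: T.append((w[0]-.5,v))
e=fit("deck -y end",E,60.,(-80,-30)); fit("deck +y end",F,60.,(-80,-30)); t=fit("plate lead",T,66.,(-20,60)); k=fit("lead band/blue",B,66.,(-20,60)); fit("blue/trail band",S,66.,(-20,20))
print("band edge still inside deck by",np.polyval(k,25)-np.polyval(e,25),"lead tip ->",np.polyval(t,25)-np.polyval(e,25)+40)
E
python3 m2.py pics/w5
```

```text
deck -y end 85 y@x=-30 -149.93  y@x=25 -150.20 slope -0.0048
deck +y end 55 y@x=-30 164.97  y@x=25 164.96 slope -0.0002
plate lead 117 y@x=-30 -172.38  y@x=25 -172.69 slope -0.0056
lead band/blue 129 y@x=-30 -131.21  y@x=25 -131.45 slope -0.0043
blue/trail band 79 y@x=-30 -62.59  y@x=25 -62.99 slope -0.0074
band edge still inside deck by 18.7467253525451 lead tip -> 17.507786140770435
```

Call:
move_arm(
  moves=[
    {"gripper":-1,"xyz":[0,-0.4,0],"angular":[0,0,0]},
    {"gripper":-1,"xyz":[0,-0.8,0],"angular":[0,0,0]},
    {"gripper":-1,"xyz":[0,-1.2,0],"angular":[0,0,0]},
    {"gripper":-1,"xyz":[0,-1.4,0],"angular":[0,0,0]},
    {"gripper":-1,"xyz":[0,-1.6,0],"angular":[0,0,0]},
    {"gripper":-1,"xyz":[0,-1.6,0],"angular":[0,0,0]},
    {"gripper":-1,"xyz":[0,-1.6,0],"angular":[0,0,0]},
  ],
)

```text
clock: 9.72
position: [566.3, -74.3, 62.4]
ee_rot: [0.056, 0.998, -0.0, 0.0]
contact_force: [-0.1, -0.3, -0.3]
gripper_width: 0.1
```

```bash
cat > wl.py <<'E'
from h import *
import sys
c=arm.get_calibration('wrist'); im,d=arm.get_image('wrist'); n='pics/'+sys.argv[1]; cv2.imwrite(n+'.png',im); np.savez(n+'.npz',d=d,K=c['camera_matrix'],R=c['R'],t=c['t'])
E
python3 wl.py w6; python3 m2.py pics/w6; python3 look.py 6 scene side
```

```text
deck -y end 87 y@x=-30 -149.84  y@x=25 -150.01 slope -0.0030
deck +y end 54 y@x=-30 164.95  y@x=25 164.80 slope -0.0028
plate lead 118 y@x=-30 -187.63  y@x=25 -187.94 slope -0.0055
lead band/blue 129 y@x=-30 -146.54  y@x=25 -146.72 slope -0.0033
blue/trail band 79 y@x=-30 -77.77  y@x=25 -78.33 slope -0.0101
band edge still inside deck by 3.2822659432953287 lead tip -> 2.0703279886353414
9.775 tcp ledge [ 29.8 -30.6] 62.4 F [ 0.4  0.8 -0.5]
scene plate ledge [  25.5 -115.2] [144.   95.8] 89.69 z 65.9 [[-22.799999237060547, -187.0], [73.0, -187.5], [73.80000305175781, -43.5], [-22.100000381469727, -43.0]]
 blue centroid [  25.1 -112.5]
side plate ledge [  21.4 -111.5] [ 97.4 151.4] 0.08 z 65.7 [[-27.5, -35.900001525878906], [-27.200000762939453, -187.3000030517578], [70.19999694824219, -187.1999969482422], [70.0, -35.79999923706055]]
 blue centroid [  13.2 -114.1]
```

Call:
move_arm(
  moves=[
    {"gripper":-1,"xyz":[0,-0.1,0],"angular":[0,0,0]},
    {"gripper":-1,"xyz":[0,-0.2,0],"angular":[0,0,0]},
    {"gripper":-1,"xyz":[0,-0.25,0],"angular":[0,0,0]},
    {"gripper":-1,"xyz":[0,-0.25,0],"angular":[0,0,0]},
  ],
)

```text
clock: 10.38
position: [566.1, -76.7, 62.4]
ee_rot: [0.056, 0.998, 0.0, 0.0]
contact_force: [0.3, 0.8, 0.1]
gripper_width: -0.2
```

```bash
python3 wl.py w7; python3 m2.py pics/w7; python3 look.py 7
```

```text
deck -y end 88 y@x=-30 -149.78  y@x=25 -149.84 slope -0.0012
deck +y end 54 y@x=-30 165.00  y@x=25 164.82 slope -0.0032
plate lead 118 y@x=-30 -189.68  y@x=25 -190.01 slope -0.0060
lead band/blue 130 y@x=-30 -148.62  y@x=25 -148.83 slope -0.0038
blue/trail band 79 y@x=-30 -79.84  y@x=25 -80.37 slope -0.0096
band edge still inside deck by 1.0161860149586914 lead tip -> -0.16180625854519803
10.425 tcp ledge [ 29.8 -33. ] 62.4 F [ 0.3  1.2 -0.1]
```

Call:
move_arm(
  moves=[
    {"gripper":-1,"xyz":[0,1,0],"angular":[0,0,0]},
    {"gripper":-1,"xyz":[0,2.5,0],"angular":[0,0,0]},
    {"gripper":-1,"xyz":[0,2.5,-5],"angular":[0,0,0]},
    {"gripper":-1,"xyz":[0,2.5,-10],"angular":[0,0,0]},
    {"gripper":-1,"xyz":[3,0,-13],"angular":[0,0,0]},
    {"gripper":-1,"xyz":[7,-3,-13],"angular":[0,0,0]},
    {"gripper":-1,"xyz":[10.5,-6,-13],"angular":[0,0,0]},
    {"gripper":-1,"xyz":[10.5,-6.5,-13],"angular":[0,0,0]},
    {"gripper":-1,"xyz":[10.5,-6.5,-13],"angular":[0,0,0]},
    {"gripper":-1,"xyz":[10.5,-6.5,-13],"angular":[0,0,0]},
  ],
)

```text
clock: 11.68
position: [455.5, -129.0, 192.3]
ee_rot: [0.055, 0.998, -0.0, 0.0]
contact_force: [-0.2, -0.0, 0.5]
gripper_width: 0.2
```

```bash
python3 wl.py w8; python3 m2.py pics/w8; python3 look.py 8 scene side
```

```text
deck -y end 50 y@x=-30 -150.42  y@x=25 -149.75 slope 0.0122
deck +y end 41 y@x=-30 165.91  y@x=25 170.47 slope 0.0829
plate lead 30 y@x=-30 -189.15  y@x=25 -188.90 slope 0.0046
11.725 tcp ledge [-74.6 -97. ] 192.1 F [ 0.8 -0.3  0.4]
scene plate ledge [ 26.3 -97. ] [116.   95.8] 89.04 z 65.9 [[-22.5, -154.1999969482422], [73.30000305175781, -155.8000030517578], [75.19999694824219, -39.79999923706055], [-20.600000381469727, -38.20000076293945]]
 blue centroid [  24.9 -114.3]
side plate ledge [  23.4 -112. ] [151.1 100.6] 89.58 z 65.7 [[-27.5, -187.1999969482422], [73.19999694824219, -187.89999389648438], [74.30000305175781, -36.79999923706055], [-26.399999618530273, -36.099998474121094]]
 blue centroid [  22.4 -115.4]Traceback (most recent call last):
  File "m2.py", line 22, in <module>
    e=fit("deck -y end",E,60.,(-80,-30)); fit("deck +y end",F,60.,(-80,-30)); t=fit("plate lead",T,66.,(-20,60)); k=fit("lead band/blue",B,66.,(-20,60)); fit("blue/trail band",S,66.,(-20,20))
                                                                                                                    ~~~^^^^^^^^^^^^^^^^^^^^^^^^^^^^^^^^^
  File "m2.py", line 9, in fit
    p=L(np.array(uv,float),z); p=p[(p[:,0]>xr[0])&(p[:,0]<xr[1])]
  File "m2.py", line 5, in <lambda>
    L=lambda uv,z:(world("wrist",uv,z=z,c=c)[:,:2]-C)@np.c_[ax,ay]
                   ~~~~~^^^^^^^^^^^^^^^^^^^^
  File "h.py", line 6, in world
    uv=np.atleast_2d(np.asarray(uv,float)); p=(uv-[K[0][2],K[1][2]])/K[0][0]
                                               ~~^~~~~~~~~~~~~~~~~~
ValueError: operands could not be broadcast together with shapes (1,0) (2,)
```

View pics/w8.png

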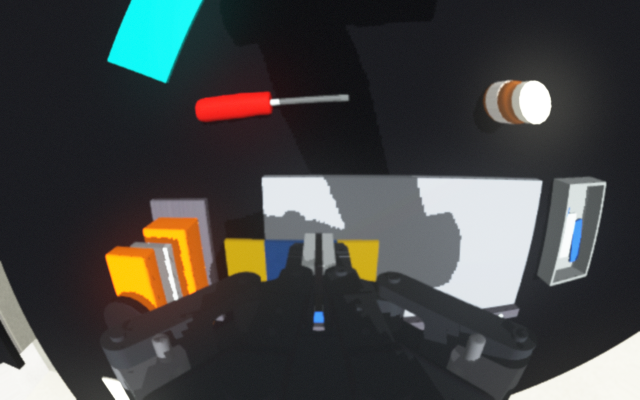

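View pics/scene8.png

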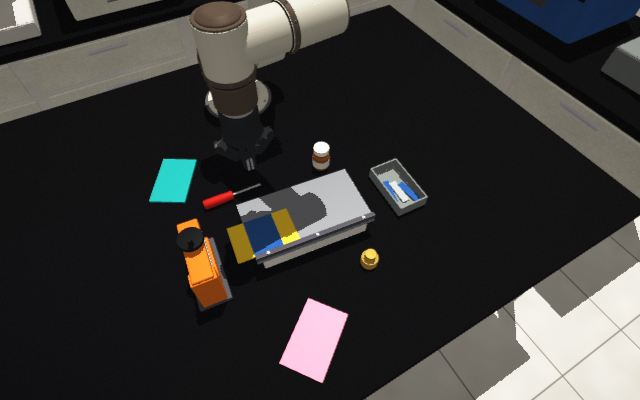

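```bash
python3 -c "
from bench import arm
print(arm.job_done())"
```

```text
the job is handed in; nothing more can be done
None
```

I pushed the plate with the shut fingertips. First I pushed it square against the back rail, then about 97 mm along the rail towards the clamp, which is at the ledge's -y end. The arm was clear of everything when I handed the job in, at about 12 s on the robot's clock.

**Last checks**
- **Overhang:** the close wrist view gave about 40.2 mm from the plate's tip, or about 39.0 mm from the edge between yellow and blue. A second wrist view after backing off gave about 39 mm. The target was 40 mm, so the error is about 1 mm or less.
- **Along the rail:** the plate lies flat, with its top at 66 mm. Its far edge is at 73–75 mm against the rail face at 73 mm, with skew under about 1°.
- **Other objects:** by eye in the last scene picture, the jar, screwdriver, brass weight and look-alikes are where they started.
- **Forces:** the highest wrist force I saw was about 7 N, while pressing the plate against the rail.

**Failed or disagreeing checks**
- **Side camera:** it put the plate's centre about 3 mm short of where the wrist camera did. I trusted the wrist view, which shows the deck's end and the band together.
- **Final scene measurement:** its plate outline was spoilt by the arm's shadow, so I did not use it.
- **Second wrist view:** the band-edge measurement failed there because the fingers hid it. Only the plate's tip could be measured, though by eye the band edge lines up with the end of the deck.

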